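# Tag a ball carrier and hold it in the ionised air

## Task

The dried white ceramic milling ball is due for weighing and must lose its static charge first. Squeeze the green marker clip open, take it off the clip strip and let it close squarely and well down on the upright end flange of the carrier that holds the white ball, while that carrier stands on the bench; then lift this carrier by its handle, keeping the ball in its pocket, and hold it still and level in the ioniser's air stream, ball end towards the grille, with the ball about 10 cm in front of the middle of the grille. Finish while still holding it there with the clip in place; keep the gripper off the balls, and leave the other carrier, the other clips and everything else where they are.

Things in the scene. Friction and masses are not known exactly. Their poses are not given: they have to be found in the camera images.
- sample_carrier: Carrier with the white ball: blue plate 190 x 70 x 8 mm, 300 g; origin mid-underside, +x along its length to the ball's end, z up. Pockets 30 mm wide, 2.5 mm deep at x = +55 (white ball) and -45 mm (empty). Flat handle on its middle, flange at the -x end. Starts with +x to the robot's left (+-0.3 rad), beside an identical carrier with a dark steel ball; either may be nearer.
- sample_handle (a point): Middle of the handle's grip part: flat aluminium, 36 mm long in x, 10 mm thick in y, top 70 mm above the carrier's underside. This point is 50 mm above the underside, over the plate's centre; axes as the carrier.
- sample_flange (a point): Middle of the top edge of the carrier's flange: upright aluminium plate 4 mm thick in x, 56 mm wide in y, at x = -93 mm, 32 mm above the plate (top 40 mm above the underside); axes as the carrier. The clip goes on from above, one jaw on either side in x.
- sample_pocket (a point): Where the white ball's centre lies when the ball is in the middle of its pocket: x = +55 mm, 18 mm above the carrier's underside; same axes as the carrier.
- white_ball_center (a point): Centre of the loose white ceramic ball, 25 mm in diameter, about 50 g. It rolls freely inside its pocket, up to 7.5 mm off the middle, and runs over the rim if the carrier tips by about 35 degrees or is jerked.
- green_clip_center (a point): Centre of the green spring clip, levers up: 66 mm tall, 24 wide in its y, 26 g; opens along its x. Jaw tips 33 mm below, lever tips 33 above, an edge can enter 23 mm. On 4 mm plate the levers lean out, 33 mm over the tips. Squeezed at the levers (7-10 N) they stop parallel, 15 mm over the outsides, jaws 16 mm apart; let go, it pinches with about 6 N. On the strip the jaws are 14 mm over its edge.
- green_clip_a (a joint): Swing of either half of the green clip about its spring pivot (both move alike): 0 when closed on a 4 mm plate, grows as the levers are squeezed, 0.24 rad at the stop with the jaws 16 mm apart; -0.08 when shut on nothing.
- clip_strip: Fixed aluminium angle, upright leg 4 mm thick (its x), 210 mm long (its y), top edge 55 mm above the bench; origin on the bench under the leg's middle. Green, yellow and red clips sit on it in any order, 60 mm apart, opening along the strip's x.
- ioniser: Fixed benchtop ionising blower, white, 84 mm deep, 200 mm wide, 260 mm tall with its carrying loop, to the robot's left. Origin on the bench under its middle, x from the front to the back: the grille faces its -x.
- grille (a point): Middle of the ioniser's round grille (148 mm across), on its front face, 155 mm above the bench; same axes as the ioniser: the air blows towards -x.
- yellow_clip_center (a point): Centre of the yellow clip on the strip, same shape as the green one; to be left.
- red_clip_center (a point): Centre of the red clip on the strip, same shape as the green one; to be left.
- other_handle (a point): Handle centre of the other, identical carrier (dark steel ball), 50 mm above its underside; to be left.
- steel_ball_center (a point): Centre of the dark steel ball, 25 mm, in the other carrier; to be left.
- reagent_bottle: Amber bottle with a blue cap, 60 mm in diameter, 150 mm tall; origin at the centre of its underside; to be left.
- filter_carton: Blue carton 50 x 190 x 42 mm; origin at the centre of its underside; to be left.
- sample_vial: Clear vial with a white cap, 28 mm in diameter, 50 mm tall; origin at the centre of its underside; to be left.
- dust_brush: Small brush 170 mm long lying on the bench; to be left.

How it is judged:
On the way, in this order (a step that is already met when the one before it is completed fails the run):
1. the green clip is squeezed open and lifted clear of the strip (value of joint green_clip_a above 0.06 rad and height (world z) of green_clip_center above 0.1 m and contact force between the fingers and green_clip above 1 N), for 0.1 s.
2. the green clip has been let go and pinches the flange of the white ball's carrier, upright and well down, with the carrier still on the bench (z of green_clip_center in the frame of sample_flange between 0.005 and 0.027 m and x of green_clip_center in the frame of sample_flange between -0.01 and 0.01 m and y of green_clip_center in the frame of sample_flange between -0.02 and 0.02 m and angle between green_clip_center's own z axis and vertical below 0.3 rad and contact force between green_clip and sample_carrier above 2 N and contact force between the fingers and green_clip below 0.1 N and height (world z) of sample_carrier below 0.01 m), for 0.2 s.
3. the carrier is lifted clear of the bench (height (world z) of sample_carrier above 0.04 m and contact force between the fingers and sample_carrier above 1 N), for 0.1 s.
At the end, for the whole second after the job is handed in: Sample carrier held by its handle in the air, still, level within 0.12 rad, clear of the ioniser. White ball in its pocket, 60 to 140 mm in front of the grille, within 35 mm of its middle sideways and in height, ball end first. Green clip still pinching the flange, 6 mm or more over the edge (x of white_ball_center in the frame of grille between -0.14 and -0.06 m and y of white_ball_center in the frame of grille between -0.035 and 0.035 m and z of white_ball_center in the frame of grille between -0.035 and 0.035 m and x of sample_handle in the frame of grille below -0.1 m and distance between white_ball_center and sample_pocket below 0.012 m and angle between sample_carrier's own z axis and vertical below 0.12 rad and linear speed of sample_carrier below 0.03 m/s and height (world z) of sample_carrier above 0.08 m and contact force between the fingers and sample_carrier above 1 N and contact force between ioniser and sample_carrier below 0.1 N and z of green_clip_center in the frame of sample_flange between 0.005 and 0.027 m and horizontal distance between green_clip_center and sample_flange below 0.025 m and contact force between green_clip and sample_carrier above 2 N and contact force between the fingers and green_clip below 0.1 N and distance between the grasp point and sample_handle below 0.04 m); the arm keeps its last pose, push and grip.
It fails at once if the white ball left its pocket (distance between white_ball_center and sample_pocket above 0.016 m).
It fails at once if the gripper touched a ball (contact force between the fingers and white_ball above 0.3 N or contact force between the fingers and steel_ball above 0.3 N).
It fails at once if the other carrier or its ball was disturbed (distance of other_handle from where it was at the start of the episode above 0.025 m or distance of steel_ball_center from where it was at the start of the episode above 0.03 m).
It fails at once if another clip was disturbed (distance of any of yellow_clip_center, red_clip_center from where it was at the start of the episode above 0.02 m).
It fails at once if a bystander was knocked about (distance of any of reagent_bottle, filter_carton, sample_vial, dust_brush from where it was at the start of the episode above 0.03 m).
It also fails if it takes over 61 s, if anything falls off the work surface, if the arm or the gripper's body presses on something with over 40 N, if the wrist force passes 120 N, or if a joint passes its speed limit or range.

## Robot

A 6-joint arm with a two-finger parallel gripper is mounted at the origin on the work surface. World frame = base frame: x ahead of the robot, y to its left, z up, the work surface at z = 0. Lengths are in m, angles in rad, forces in N, time in s.
With the tool pointing down it reaches from about 0.15 to 0.775 m from the base axis. Payload 6.1 kg.
Tool frame: the origin (TCP) lies on the front face of the gripper's body, between the roots of the fingers; the fingertips stand 73 mm ahead of it and the grasp point (between the pads) lies 54 mm ahead of it; z points along the fingers, y is the direction in which the jaws open and shut (so a half turn about z gives the same grasp; the last joint's range is limited). The gripper opens to 85 mm and grips with 20 to 120 N. Pads are 22 mm wide; open, the fingers measure 114 mm over their backs; the gripper's body (76 mm by 85 mm) begins 54 mm behind the grasp point. The pads swing forward as they close: fully open they stand 13 mm farther back than shut.
Start: joints at [-1.168, 0.126, -0.04, 1.405, 0, 1.571], TCP at [0.206, -0.483, 0.304] pointing down, gripper open.
Joint ranges: [-2.72, 2.72], [-0.95, 1.95], [-1.27, 1.35], [-1.78, 2.02], [-1.46, 1.47], [-3.14, 3.14]. Speed limits (rad/s): [2.39, 2.39, 3.01, 3.14, 3.14, 3.14].

## Interface

Orientations are given as a unit quaternion [w, x, y, z].
In Python, from plant import robot, viewer gives the robot as it stands.
- The arm moves only by the tool play_rows, never from a script. Its argument "motion" is one flat list of numbers, 7 for each row, row after row: the opening, from -1 (shut) to 1 (fully open), so that 0 is half open, then the shift along the tool's x, y, z in m, then the turn, a rotation vector about the tool's x, y, z in rad. In form: [fingers, dx, dy, dz, rx, ry, rz, fingers, dx, dy, dz, rx, ry, rz, ...]. A call has 1 to 20 rows; each row is the pose to reach, as a shift and turn from the pose commanded when the call began, along the tool's axes at that moment; what a row does not reach only later rows make up. A row lasts 1/10 s, in which the tool goes at most 50 mm and 8.59 degrees, less where a joint would pass 70% of its speed; a pose out of reach is approached as far as the arm can. A call with a gripper value outside its range is refused whole. The fingers move at their own pace and stop on an object; the grip force is fixed at half the most. Time passes only in rows, so rows that repeat a pose let the fingers close. It gives the time, the measured TCP pose, the force and the opening at its end, in the units of the state.
- robot.state(): the state, without advancing time (a new reading comes with each control period).
- viewer.grab_frame(name): name is "scene" or "top" or "wrist"; returns a dict with "img" (420x560x3 uint8, red, green, blue), "fx", "fy", "cx", "cy" (pixels), "pose" (4x4, takes a point from camera to world coordinates). Camera axes: x right, y down, z forward; pixel columns grow to the right and rows downward; lengths in m; the calibration is good to about 2 mm. A picture is of the moment at which its call begins. There is no depth.
- robot.close_job(): hands the job in, once; it reports no verdict.
The state is a dict: "t": time; "joints": joint angles; "qvel": joint speeds; "joint_torque": joint torques, N m; "position": TCP position; "eef_rot": TCP orientation; "contact_force": force on the tool from outside, world axes, zero at the start; "wrist_torque": the same for the moment, N m; "width": finger opening in m.
Only numpy, scipy, OpenCV 4.12 (cv2) and the standard library are available. Lean on these libraries where they do the work, as an engineer would, in place of code of your own. Each camera call takes 0.05 s, during which the arm holds its last target.

## Working session

There is one attempt and no reset: what is moved stays moved. The work goes in short steps, Python scripts to look and compute and a tool call to move; the robot and the scene stay as the last step left them, time stands still between calls to the robot, and variables do not carry over. Pictures are saved under pics/ and viewed, and the job is handed in when it is done.

Besides the shell and the picture viewer there is one more tool, called after "Request:" in YAML: its name, and indented under it one key for each argument. play_rows: Moves the arm, as the interface text tells. Its arguments: {"type":"object","properties":{"motion":{"type":"array","items":{"type":"number"}}},"required":["motion"]}

```bash
ls; mkdir -p pics; python3 - <<'E'
from plant import robot, viewer
import cv2,numpy as np
s=robot.state()
for k,v in s.items(): print(k,np.round(v,4).tolist())
for n in ["scene","top","wrist"]:
    f=viewer.grab_frame(n); cv2.imwrite(f"pics/{n}0.png",f["img"][:,:,::-1]); print(n,f["fx"],f["fy"],f["cx"],f["cy"]); print(np.round(f["pose"],4).tolist())
    np.savez(f"pics/{n}0.npz",**f)
E
```

```text
pics
t 0.0
joints [-1.168, 0.1264, -0.0406, 1.4054, 0.0, 1.5708]
qvel [-0.0008, -0.0, 0.0002, 0.0004, 0.0015, -0.0]
joint_torque [0.0004, -43.5915, 35.2924, 0.0174, 0.0001, 0.0]
position [0.2057, -0.4827, 0.3031]
eef_rot [-0.0008, 0.9798, 0.2001, -0.0002]
contact_force [0.2596, 0.1228, 0.3769]
wrist_torque [-0.0581, -0.0093, -0.0356]
width 0.0854
scene 409.1513691697542 409.1513691697542 272.07562706351797 207.17898378804094
[[0.8606, 0.3129, -0.4018, 1.0096], [0.5089, -0.4973, 0.7027, -0.8191], [0.0201, -0.8092, -0.5872, 0.793], [0.0, 0.0, 0.0, 1.0]]
top 529.8271180425066 529.8271180425066 276.1163122272607 205.25671073668394
[[0.0259, -0.9796, 0.1995, 0.2217], [-0.9997, -0.0243, 0.0101, 0.0106], [-0.005, -0.1997, -0.9798, 1.692], [0.0, 0.0, 0.0, 1.0]]
wrist 368.49574300457846 368.49574300457846 283.52145860051365 201.41070330064187
[[0.3908, -0.8773, -0.2785, 0.2767], [-0.9205, -0.373, -0.1167, -0.4519], [-0.0015, 0.3019, -0.9533, 0.3735], [0.0, 0.0, 0.0, 1.0]]
```

View pics/scene0.png

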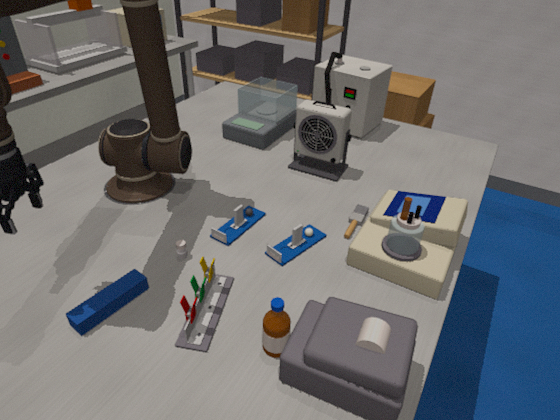

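View pics/top0.png

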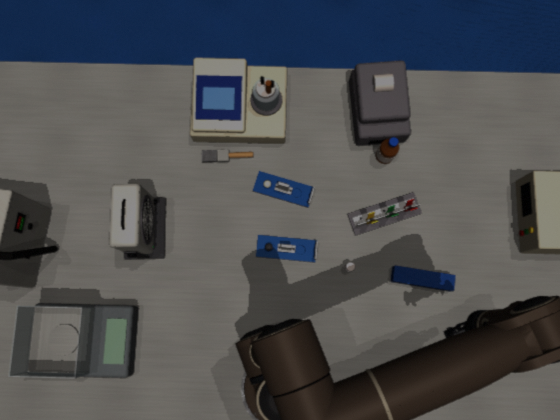

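View pics/wrist0.png

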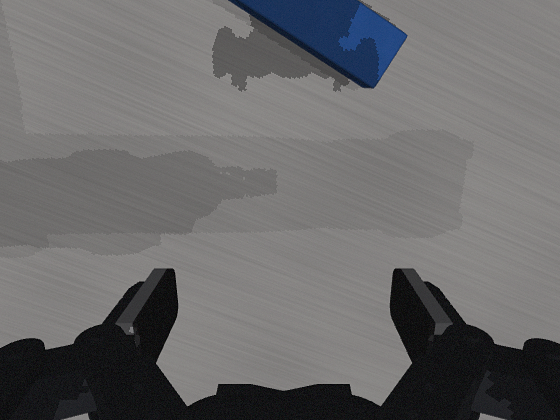

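The scene shows the white-ball carrier at about (297,244), the steel one at (238,225) and the green clip in the middle of the strip at (198,288). In the top view, the white carrier is at (283,188), the strip at (384,213) and the ioniser at (135,220). I'll zoom in next.

```bash
python3 - <<'E'
import cv2
a=cv2.imread('pics/top0.png')
cv2.imwrite('pics/top0_a.png',cv2.resize(a[160:275,240:430],None,fx=4.2,fy=4.2,interpolation=cv2.INTER_CUBIC))
cv2.imwrite('pics/top0_b.png',cv2.resize(a[170:270,100:180],None,fx=6,fy=6,interpolation=cv2.INTER_CUBIC))
a=cv2.imread('pics/scene0.png')
cv2.imwrite('pics/sc0_a.png',cv2.resize(a[190:350,170:330],None,fx=3.7,fy=3.7,interpolation=cv2.INTER_CUBIC))
cv2.imwrite('pics/sc0_b.png',cv2.resize(a[90:190,270:370],None,fx=6,fy=6,interpolation=cv2.INTER_CUBIC))
E
```

```text
(no output)
```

View pics/top0_a.png

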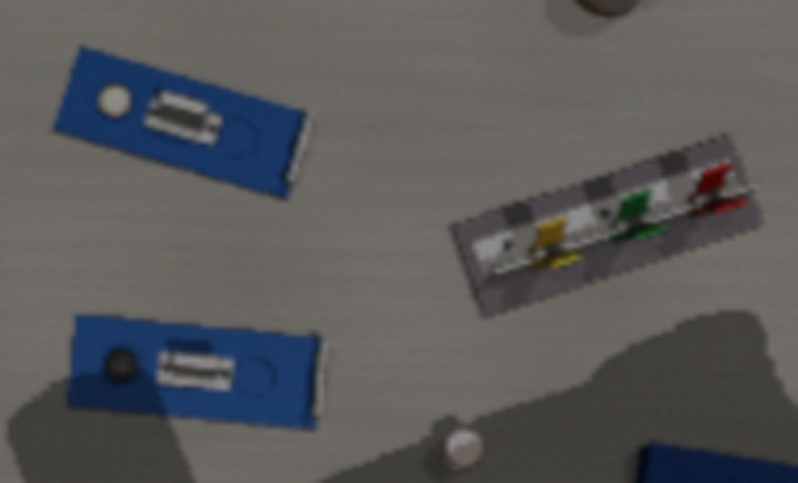

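View pics/top0_b.png

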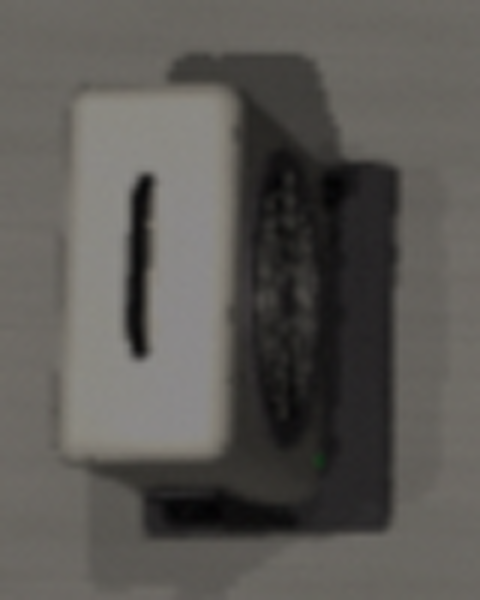

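View pics/sc0_a.png

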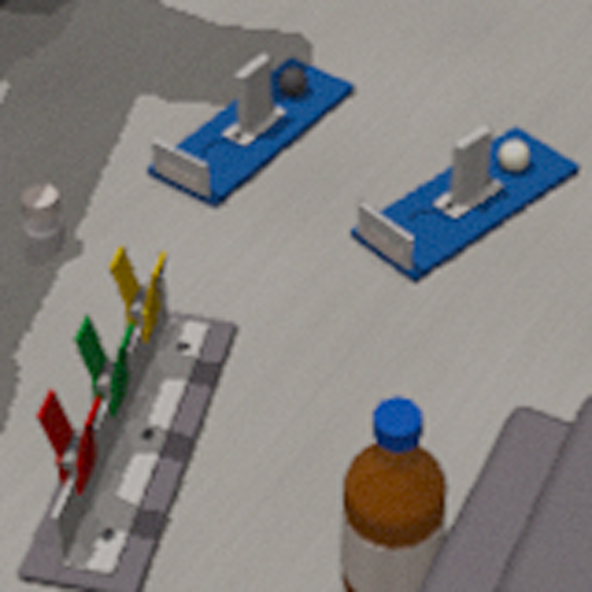

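View pics/sc0_b.png

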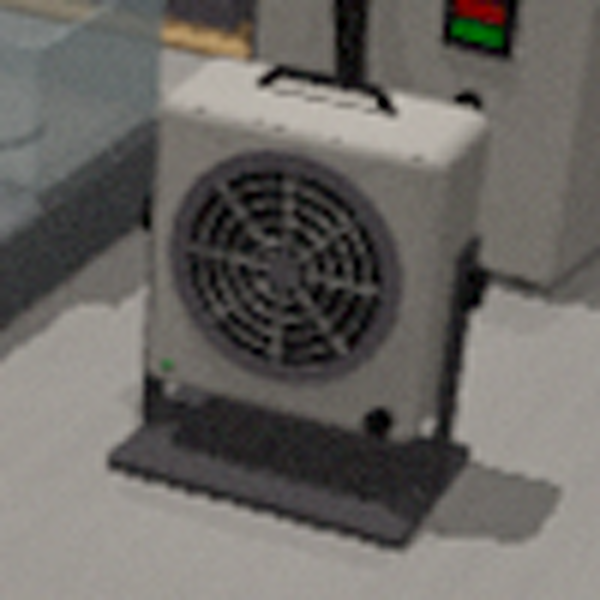

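The zooms show the white-ball carrier with its ball end to the left, the clips in the order yellow, green, red, and the flange at the carrier's right end. Next I'll measure from these views.

```bash
cat > h.py <<'E'
import numpy as np, cv2
def ray(f,u,v):
    T=f["pose"]; d=np.array([(u-f["cx"])/f["fx"],(v-f["cy"])/f["fy"],1.]); return T[:3,3],T[:3,:3]@d
def onz(f,u,v,z):
    o,d=ray(f,u,v); return o+d*(z-o[2])/d[2]
def tri(f1,p1,f2,p2):
    A=np.zeros((3,3));b=np.zeros(3);R=[]
    for f,p in((f1,p1),(f2,p2)):
        o,d=ray(f,*p); d=d/np.linalg.norm(d); M=np.eye(3)-np.outer(d,d);A+=M;b+=M@o;R.append((M,o))
    x=np.linalg.solve(A,b); return x,[float(np.linalg.norm(M@(x-o))) for M,o in R]
def proj(f,P):
    T=f["pose"]; p=T[:3,:3].T@(np.asarray(P,float)-T[:3,3]); return np.array([f["cx"]+f["fx"]*p[0]/p[2],f["cy"]+f["fy"]*p[1]/p[2]])
def load(n):
    d=np.load(f"pics/{n}.npz"); return {k:(d[k] if d[k].ndim else float(d[k])) for k in d.files}
def grab(n,tag):
    from plant import viewer
    f=viewer.grab_frame(n); np.savez(f"pics/{tag}.npz",**f); cv2.imwrite(f"pics/{tag}.png",f["img"][:,:,::-1]); return f
def mask(f,lo,hi):
    return cv2.inRange(cv2.cvtColor(f["img"],cv2.COLOR_RGB2HSV),np.array(lo),np.array(hi))
def blobs(m,mina=8):
    n,l,s,c=cv2.connectedComponentsWithStats(m)
    return [(i,s[i].tolist(),c[i].round(1).tolist()) for i in range(1,n) if s[i,4]>=mina],l
E
python3 - <<'E'
from h import *
t=load('top0');s=load('scene0')
def blue(f,z):
    m=mask(f,(105,130,40),(125,255,255))
    cs,_=cv2.findContours(m,cv2.RETR_EXTERNAL,cv2.CHAIN_APPROX_NONE)
    for c in cs:
        if cv2.contourArea(c)<150: continue
        P=np.array([onz(f,*p[0],z)[:2] for p in c],np.float32)
        r=cv2.minAreaRect(P); print(c.mean(0).round(0),np.round(r[0],4),np.round(r[1],4),round(r[2],1), np.round(cv2.boxPoints(r),3).tolist())
print('top');blue(t,.008);print('scene');blue(s,.008)
for nm,lo,hi in(("green",(45,100,40),(85,255,255)),("yellow",(18,120,60),(32,255,255)),("red",(0,150,60),(6,255,255))):
    for n,f in(("top",t),("scene",s)):
        b,_=blobs(mask(f,lo,hi)); print(nm,n,[(x[1],x[2]) for x in b])
E
```

```text
top
[[424. 278.]] [ 0.343  -0.4429] [0.1904 0.0501] 82.4 [[0.3059999942779541, -0.5339999794960022], [0.35499998927116394, -0.5410000085830688], [0.38100001215934753, -0.35199999809265137], [0.3310000002384186, -0.3449999988079071]]
[[286. 248.]] [ 0.4264 -0.0064] [0.1861 0.0684] 86.0 [[0.38600000739097595, -0.09700000286102295], [0.45399999618530273, -0.10199999809265137], [0.46700000762939453, 0.08399999886751175], [0.39899998903274536, 0.08900000154972076]]
[[283. 189.]] [0.6207 0.0069] [0.1867 0.0686] 74.5 [[0.5630000233650208, -0.07400000095367432], [0.6290000081062317, -0.09200000017881393], [0.6790000200271606, 0.08799999952316284], [0.6129999756813049, 0.10599999874830246]]
[[218.  97.]] [0.9327 0.2337] [0.155  0.1493] 1.3 [[0.8529999852180481, 0.3070000112056732], [0.8569999933242798, 0.15700000524520874], [1.0119999647140503, 0.16099999845027924], [1.0080000162124634, 0.3100000023841858]]
[[282.  33.]] [1.1664 0.0349] [0.272  1.9687] 1.3 [[1.0080000162124634, 1.0160000324249268], [1.0529999732971191, -0.9520000219345093], [1.3250000476837158, -0.9459999799728394], [1.279999
[... 1354 characters left out ...]
 277, 6, 26, 67], [202.0, 290.7])]
yellow top [([367, 212, 7, 7, 33], [370.4, 215.1]), ([371, 220, 7, 4, 16], [373.9, 221.4]), ([530, 227, 4, 6, 21], [531.4, 229.6])]
yellow scene [([218, 10, 9, 6, 17], [222.8, 12.1]), ([214, 14, 4, 6, 9], [215.7, 16.7]), ([275, 24, 5, 5, 8], [277.0, 25.9]), ([0, 40, 6, 8, 33], [2.0, 43.5]), ([229, 75, 5, 3, 8], [231.1, 75.8]), ([200, 257, 8, 21, 76], [203.4, 265.4]), ([208, 258, 7, 25, 68], [210.6, 271.1])]
red top [([407, 200, 6, 5, 21], [409.3, 202.1]), ([411, 208, 6, 3, 10], [413.1, 208.6])]
red scene [([3, 54, 7, 6, 24], [5.4, 56.3]), ([346, 89, 8, 5, 20], [349.9, 91.3]), ([180, 296, 10, 19, 80], [184.6, 304.4]), ([191, 298, 6, 25, 59], [193.0, 310.8])]
```

```bash
python3 - <<'E'
from h import *
t=load('top0');s=load('scene0')
a=onz(t,356.7,224.8,.055);b=onz(t,419.8,204.5,.055);print(a,b,b-a,np.linalg.norm(b-a),np.degrees(np.arctan2((b-a)[1],(b-a)[0])))
# lever tips scene crops /3.7 + (170,190)
for nm,p1,p2 in(("green",(87,320),(130,328)),("yellow",(121,250),(162,255)),("red",(48,395),(97,400))):
    for p in(p1,p2): print(nm,onz(s,170+p[0]/3.7,190+p[1]/3.7,.107).round(4))
# spring pivots/bodies: 
for nm,A,B in(("g",(390.6,208.5),(394,214.9)),("y",(370.4,215.1),(373.9,221.4)),("r",(409.3,202.1),(413.1,208.6))):
    print(nm,onz(t,*A,.09).round(4),onz(t,*B,.09).round(4))
# ball
m=lambda f,r:[x for x in blobs(mask(f,(0,0,150),(180,60,255)),10)[0] if r(x[2])]
print(m(t,lambda c:255<c[0]<300 and 170<c[1]<200)); print(m(s,lambda c:270<c[0]<330 and 220<c[1]<260))
print(tri(t,(240+114/4.2,160+100/4.2),s,(170+513/3.7,190+156/3.7)))
print('ball on z', onz(t,240+114/4.2,160+100/4.2,.018),onz(s,170+513/3.7,190+156/3.7,.018))
# grille
print(tri(t,(100+285/6,170+298/6),s,(270+285/6,90+268/6)))
gl=tri(t,(100+293/6,170+160/6),s,(270+215/6,90+163/6));print(gl)
for P in((330,170),(385,165),(392,528)): print('base top',onz(t,100+P[0]/6,170+P[1]/6,.01))
for P in((110,462),(395,545),(468,450)): print('base sc',onz(s,270+P[0]/6,90+P[1]/6,.01))
for P in((75,88),(240,88),(228,458),(64,458)): print('top face',onz(t,100+P[0]/6,170+P[1]/6,.235))
E
```

```text
[ 0.49897334 -0.22608752  0.055     ] [ 0.56874133 -0.4249181   0.055     ] [ 6.97679974e-02 -1.98830583e-01 -2.22044605e-16] 0.2107158615922399 -70.66445241659231
green [ 0.5254 -0.3284  0.107 ]
green [ 0.5523 -0.3198  0.107 ]
yellow [ 0.5036 -0.2673  0.107 ]
yellow [ 0.5293 -0.257   0.107 ]
red [ 0.545 -0.388  0.107]
red [ 0.5719 -0.376   0.107 ]
g [ 0.5465 -0.3255  0.09  ] [ 0.5267 -0.3356  0.09  ]
y [ 0.5243 -0.2632  0.09  ] [ 0.5049 -0.2737  0.09  ]
r [ 0.5681 -0.3835  0.09  ] [ 0.5479 -0.3947  0.09  ]
[]
[(96, [305, 228, 7, 6, 34], [308.3, 230.5])]
(array([0.6344814 , 0.05944738, 0.0154289 ]), [0.0009477286977846145, 0.000947728697784639])
ball on z [0.63302711 0.05885757 0.018     ] [0.63639352 0.05728108 0.018     ]
(array([0.48426345, 0.40609764, 0.15332749]), [0.002326559425407843, 0.0023265594254078003])
(array([0.49804025, 0.35813858, 0.25208586]), [0.037623886980687714, 0.03762388698068773])
base top [0.57741989 0.42233489 0.01      ]
base top [0.58092953 0.39268567 0.01      ]
base top [0.38442764 0.37556787 0.01      ]
base sc [0.39443844 0.37296109 0.01      ]
base sc [0.58601242 0.37909525 0.01      ]
base sc [0.58008779 0.50938386 0.01      ]
top face [0.56642208 0.4906241  0.235     ]
top face [0.56834412 0.4126207  0.235     ]
top face [0.39298497 0.40460599 0.235     ]
top face [0.39107336 0.48032241 0.235     ]
```

```bash
cat >> h.py <<'E'
from scipy.spatial.transform import Rotation as Ro
def Rof(s):
    w,x,y,z=s["eef_rot"]; return Ro.from_quat([x,y,z,w]).as_matrix()
def goal(s,P,yaw_deg):
    R=Rof(s); a=np.radians(yaw_deg); y=np.array([np.cos(a),np.sin(a),0]); z=np.array([0,0,-1.]); x=np.cross(y,z)
    Rt=np.column_stack([x,y,z]); d=R.T@(np.asarray(P)-s["position"]); r=Ro.from_matrix(R.T@Rt).as_rotvec()
    return d.round(4),r.round(4)
E
python3 - <<'E'
from h import *
from plant import robot
print(goal(robot.state(),(.536,-.327,.28),19.3))
E
```

```text
(array([ 0.3649, -0.0138,  0.0233]), array([-1.0000e-03, -9.0000e-04, -1.5049e+00]))
```

Request:
play_rows:
  motion: [1, 0.365, -0.014, 0.023, 0, 0, -1.505, 1, 0.365, -0.014, 0.023, 0, 0, -1.505, 1, 0.365, -0.014, 0.023, 0, 0, -1.505, 1, 0.365, -0.014, 0.023, 0, 0, -1.505, 1, 0.365, -0.014, 0.023, 0, 0, -1.505, 1, 0.365, -0.014, 0.023, 0, 0, -1.505, 1, 0.365, -0.014, 0.023, 0, 0, -1.505, 1, 0.365, -0.014, 0.023, 0, 0, -1.505, 1, 0.365, -0.014, 0.023, 0, 0, -1.505, 1, 0.365, -0.014, 0.023, 0, 0, -1.505, 1, 0.365, -0.014, 0.023, 0, 0, -1.505, 1, 0.365, -0.014, 0.023, 0, 0, -1.505, 1, 0.365, -0.014, 0.023, 0, 0, -1.505, 1, 0.365, -0.014, 0.023, 0, 0, -1.505, 1, 0.365, -0.014, 0.023, 0, 0, -1.505, 1, 0.365, -0.014, 0.023, 0, 0, -1.505]

```text
t: 1.75
position: [0.536, -0.3271, 0.281]
eef_rot: [0.0, 0.579, 0.815, 0.0]
contact_force: [0.3, 0.2, -0.6]
width: 0.085
```

```bash
python3 - <<'E'
from h import *
from plant import robot
grab("wrist","w1")
s=robot.state();print(s["t"],s["position"],Rof(s).round(3).tolist())
E
```

```text
1.8 [ 0.5360047  -0.32709256  0.28097033] [[-0.33, 0.944, 0.0], [0.944, 0.33, -0.0], [-0.0, 0.0, -1.0]]
```

View pics/w1.png

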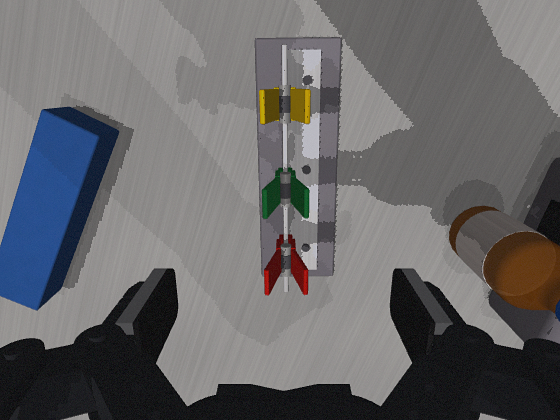

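The wrist picture shows the strip nearly aligned with tool x, its top edge at column 285. The green levers end at about (264,217) and (308,214), between yellow above and red below.

```bash
python3 - <<'E'
from h import *
f=load('w1')
m=mask(f,(45,100,40),(85,255,255)); m[:150]=0;m[240:]=0
b,l=blobs(m,20); print(b)
for n,i in (("L",None),): pass
cs,_=cv2.findContours(m,cv2.RETR_EXTERNAL,cv2.CHAIN_APPROX_SIMPLE)
for c in cs:
    if cv2.contourArea(c)>50: print(cv2.approxPolyDP(c,2,True)[:,0].tolist())
a=onz(f,284,46,.055);b=onz(f,286.3,290,.055);print(a,b,np.linalg.norm(a-b),np.degrees(np.arctan2(*(a-b)[[1,0]])))
for p in((264,217),(308,214)): print(onz(f,*p,.107))
print('img',proj(f,(.534,-.3255,.055)))
E
```

```text
[(1, [262, 168, 21, 51, 596], [271.1, 195.1]), (2, [288, 168, 21, 50, 593], [299.0, 194.8])]
[[288, 168], [291, 173], [291, 203], [307, 217], [308, 189], [295, 178], [294, 170]]
[[282, 168], [278, 168], [275, 178], [262, 189], [263, 218], [266, 218], [279, 203], [279, 172]]
[ 0.50174863 -0.22749816  0.055     ] [ 0.57157128 -0.42143197  0.055     ] 0.20612018050944045 109.80056989033636
[ 0.52665823 -0.34200355  0.107     ]
[ 0.55516441 -0.32970751  0.107     ]
img [281.82420553 180.5589467 ]
```

```bash
python3 - <<'E'
import cv2
a=cv2.imread('pics/w1.png')
cv2.imwrite('pics/w1a.png',cv2.resize(a[150:240,230:340],None,fx=6,fy=6,interpolation=cv2.INTER_CUBIC))
E
```

```text
(no output)
```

View pics/w1a.png

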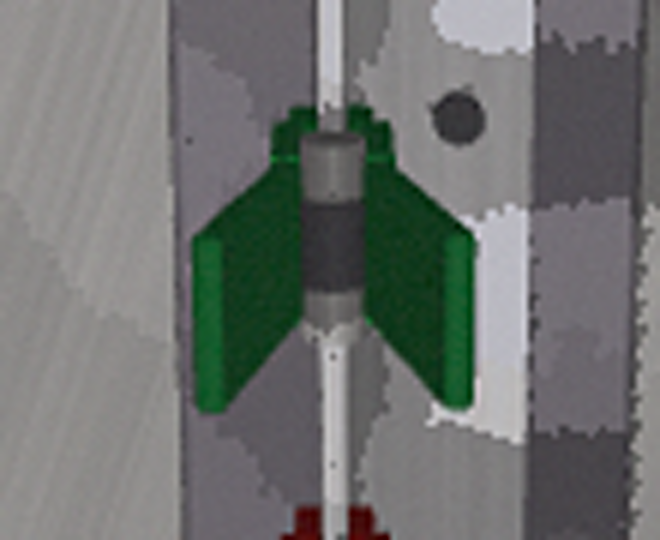

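```bash
python3 - <<'E'
from h import *
from plant import robot
f=load('w1')
P=[onz(f,230+u/6,150+v/6,.107) for u,v in((193,240),(195,408),(475,238),(475,408))]
print(np.round(P,4)); c=np.mean(P,0);print(c, [np.linalg.norm(P[i]-P[j]) for i,j in((0,1),(2,3),(0,2))])
a=onz(f,284,46,.055);b=onz(f,286.3,290,.055);d=(b-a)/np.linalg.norm(b-a);print('on strip',a+d*np.dot(c-a,d), 'mid of strip',(a+b)/2)
# pivot z .074?
print('pivot',onz(f,230+333/6,150+235/6,.078))
print(goal(robot.state(),(c[0],c[1],.154),19.8))
E
```

```text
[[ 0.5193 -0.3236  0.107 ]
 [ 0.5259 -0.3431  0.107 ]
 [ 0.5497 -0.3128  0.107 ]
 [ 0.557  -0.3322  0.107 ]]
[ 0.53797218 -0.32793478  0.107     ] [np.float64(0.02051646531531962), np.float64(0.020759483969525133), np.float64(0.032357813172134396)]
on strip [ 0.5379164  -0.32795486  0.055     ] mid of strip [ 0.53665995 -0.32446506  0.055     ]
pivot [ 0.53707487 -0.32543422  0.078     ]
(array([-0.0014,  0.0016,  0.127 ]), array([ 0.0001,  0.0001, -0.0091]))
```

Request:
play_rows:
  motion: [1, -0.001, 0.0015, 0.04, 0, 0, -0.009, 1, -0.001, 0.0015, 0.08, 0, 0, -0.009, 1, -0.001, 0.0015, 0.105, 0, 0, -0.009, 1, -0.001, 0.0015, 0.12, 0, 0, -0.009, 1, -0.001, 0.0015, 0.127, 0, 0, -0.009, 1, -0.001, 0.0015, 0.127, 0, 0, -0.009, 1, -0.001, 0.0015, 0.127, 0, 0, -0.009]

```text
t: 2.5
position: [0.5383, -0.3277, 0.1549]
eef_rot: [0.001, 0.575, 0.818, 0.0]
contact_force: [0.8, -0.3, 0.3]
width: 0.0854
```

```bash
python3 - <<'E'
from h import *
grab("wrist","w2")
E
```

```text
(no output)
```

View pics/w2.png

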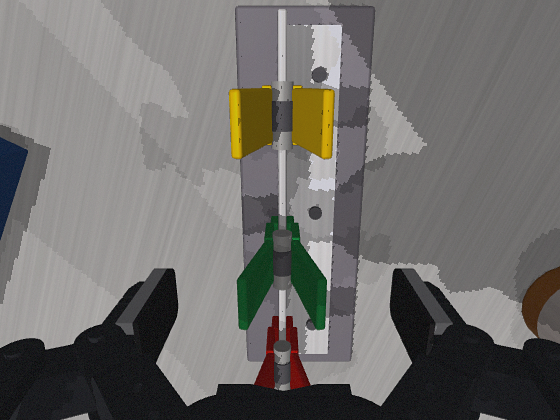

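```bash
python3 - <<'E'
from h import *
from plant import robot
f=load('w2');s=robot.state()
for z in(.107,.104,):
    P=[onz(f,u,v,z) for u,v in((238,283),(240,328),(324.5,280),(325.5,328))];c=np.mean(P,0)
    print(c,[np.linalg.norm(P[i]-P[j]).round(4) for i,j in((0,1),(2,3),(0,2))],goal(s,(c[0],c[1],.154),19.8)[0])
E
```

```text
[ 0.53772418 -0.32771868  0.107     ] [np.float64(0.0192), np.float64(0.0204), np.float64(0.0313)] [ 0.0003 -0.0006  0.0012]
[ 0.53838091 -0.3295824   0.104     ] [np.float64(0.0197), np.float64(0.0209), np.float64(0.0321)] [-0.0016 -0.0006  0.0012]
```

The wrist view shows the green levers centred between the pads, with errors under 2 mm. Closing now.

Request:
play_rows:
  motion: [-1, 0, 0, 0.001, 0, 0, 0, -1, 0, 0, 0.001, 0, 0, 0, -1, 0, 0, 0.001, 0, 0, 0, -1, 0, 0, 0.001, 0, 0, 0, -1, 0, 0, 0.001, 0, 0, 0, -1, 0, 0, 0.001, 0, 0, 0, -1, 0, 0, 0.001, 0, 0, 0, -1, 0, 0, 0.001, 0, 0, 0, -1, 0, 0, 0.001, 0, 0, 0, -1, 0, 0, 0.001, 0, 0, 0, -1, 0, 0, 0.001, 0, 0, 0, -1, 0, 0, 0.001, 0, 0, 0, -1, 0, 0, 0.001, 0, 0, 0, -1, 0, 0, 0.001, 0, 0, 0, -1, 0, 0, 0.001, 0, 0, 0]

```text
t: 4.05
position: [0.5378, -0.3275, 0.1529]
eef_rot: [0.0, 0.575, 0.818, 0.0]
contact_force: [0.1, -0.0, -0.4]
width: 0.0121
```

```bash
python3 - <<'E'
from h import *
grab("wrist","w3")
E
```

```text
(no output)
```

View pics/w3.png

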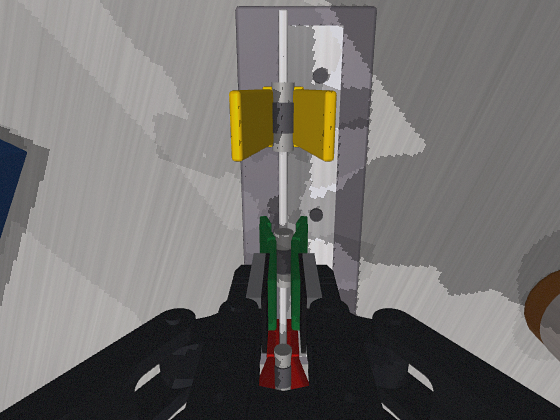

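The clip is squeezed open, with the levers parallel between the pads at (283,300). Lifting.

Request:
play_rows:
  motion: [-1, 0, 0, -0.015, 0, 0, 0, -1, 0, 0, -0.04, 0, 0, 0, -1, 0, 0, -0.07, 0, 0, 0, -1, 0, 0, -0.1, 0, 0, 0, -1, 0, 0, -0.12, 0, 0, 0, -1, 0, 0, -0.13, 0, 0, 0, -1, 0, 0, -0.13, 0, 0, 0, -1, 0, 0, -0.13, 0, 0, 0]

```text
t: 4.9
position: [0.5377, -0.3274, 0.2818]
eef_rot: [-0.001, 0.575, 0.818, -0.0]
contact_force: [0.3, 0.2, -0.3]
width: 0.012
```

```bash
python3 - <<'E'
from h import *
from plant import robot
grab("wrist","w4"); grab("scene","s4")
s=robot.state()
# carrier refined guess
c=np.array([.6215,.005]);d=np.array([np.cos(np.radians(74.5)),np.sin(np.radians(74.5))])
fl=c-.093*d;print(fl,goal(s,(fl[0],fl[1],.283),74.5))
E
```

```text
[ 0.59664683 -0.08461763] (array([ 0.2082,  0.1379, -0.0016]), array([-5.000e-04, -2.600e-03, -9.542e-01]))
```

View pics/w4.png

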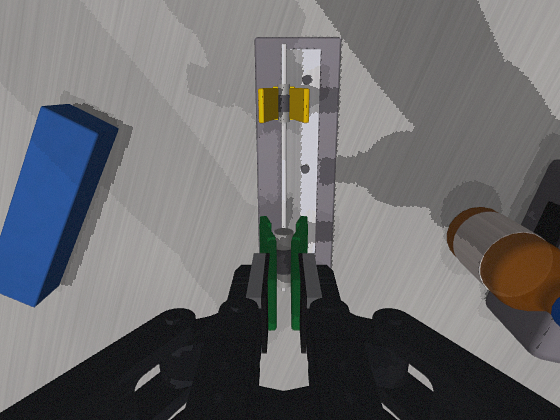

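View pics/s4.png

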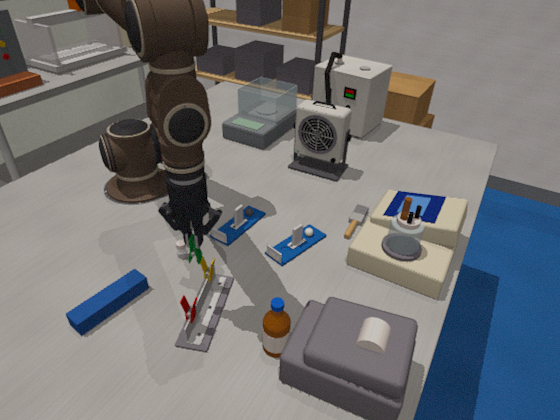

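The clip is clear of the strip at (284,270), and yellow and red have not moved. Next I hover 60 mm short of the flange along tool x, so the wrist camera can see it.

```bash
python3 - <<'E'
from h import *
from plant import robot
s=robot.state()
a=np.radians(164.5);p=np.array([.5966,-.0846])-.06*np.array([np.cos(a),np.sin(a)])
print(p,goal(s,(p[0],p[1],.28),74.5))
E
```

```text
[ 0.65441783 -0.1006343 ] (array([0.1735, 0.1869, 0.0012]), array([-5.000e-04, -2.600e-03, -9.542e-01]))
```

Request:
play_rows:
  motion: [-1, 0.01, 0.012, 0, 0, 0, -0.06, -1, 0.03, 0.034, 0, 0, 0, -0.18, -1, 0.055, 0.06, 0, 0, 0, -0.31, -1, 0.08, 0.087, 0, 0, 0, -0.44, -1, 0.105, 0.114, 0, 0, 0, -0.57, -1, 0.13, 0.14, 0, 0, 0, -0.7, -1, 0.15, 0.162, 0, 0, 0, -0.82, -1, 0.165, 0.178, 0, 0, 0, -0.91, -1, 0.173, 0.187, 0, 0, 0, -0.954, -1, 0.173, 0.187, 0, 0, 0, -0.954, -1, 0.173, 0.187, 0, 0, 0, -0.954, -1, 0.173, 0.187, 0, 0, 0, -0.954]

```text
t: 6.2
position: [0.6546, -0.1024, 0.2828]
eef_rot: [-0.0, 0.136, 0.991, -0.0]
contact_force: [-0.3, -0.3, 0.6]
width: 0.0118
```

```bash
python3 - <<'E'
from h import *
from plant import robot
f=grab("wrist","w5"); s=robot.state(); print(s["t"],s["position"],s["width"],Rof(s).round(3).tolist())
cv2.imwrite('pics/w5a.png',cv2.resize(cv2.imread('pics/w5.png')[150:310,180:390],None,fx=3.7,fy=3.7,interpolation=cv2.INTER_CUBIC))
E
```

```text
6.25 [ 0.65464211 -0.10243873  0.2829098 ] 0.011980363652262693 [[-0.963, 0.27, -0.0], [0.27, 0.963, -0.0], [0.0, -0.0, -1.0]]
```

View pics/w5.png

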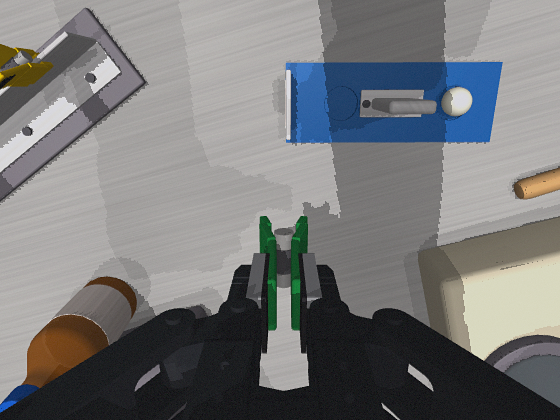

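View pics/w5a.png

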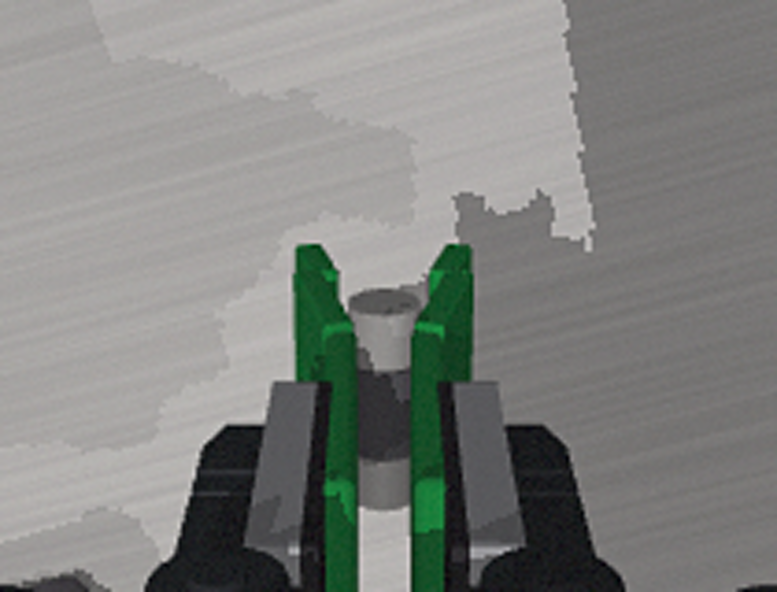

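The wrist view shows the carrier at the top right, aligned with the tool. Its flange is the white line at about (289,105), the ball is at (457,101) and the clip is in the pads at (284,270).

```bash
python3 - <<'E'
from h import *
f=load('w5')
cv2.imwrite('pics/w5b.png',cv2.resize(cv2.imread('pics/w5.png')[50:155,265:355],None,fx=5.5,fy=5.5,interpolation=cv2.INTER_CUBIC))
m=mask(f,(100,130,40),(128,255,255)); m[:, :250]=0; m[200:]=0
cs,_=cv2.findContours(m,cv2.RETR_EXTERNAL,cv2.CHAIN_APPROX_NONE); c=max(cs,key=cv2.contourArea)
P=np.array([onz(f,*p[0],.008)[:2] for p in c],np.float32); r=cv2.minAreaRect(P); print(r, cv2.boxPoints(r).round(4))
E
```

```text
((0.6216018795967102, 0.008082881569862366), (0.18975767493247986, 0.0696401447057724), 74.64157104492188) [[ 0.5629 -0.0742]
 [ 0.63   -0.0926]
 [ 0.6803  0.0904]
 [ 0.6132  0.1088]]
```

View pics/w5b.png

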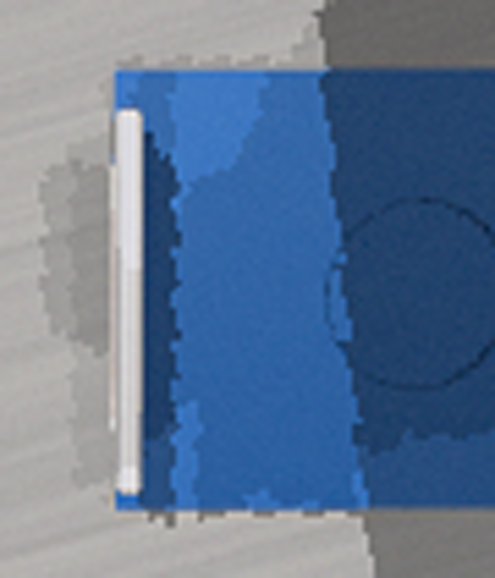

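```bash
python3 - <<'E'
from h import *
from plant import robot
f=load('w5'); s=robot.state()
q=onz(f,265+130/5.5,50+302/5.5,.04); print(q)
a=np.radians(74.64);p=np.array([.6216,.0081])-.093*np.array([np.cos(a),np.sin(a)]);print(p)
p=(p+q[:2])/2
print(s["position"],goal(s,(p[0],p[1],.2),74.6),goal(s,(p[0],p[1],.133),74.6))
E
```

```text
[ 0.59644917 -0.08120584  0.04      ]
[ 0.59696588 -0.08157809]
[ 0.65464211 -0.10243873  0.2829098 ] (array([0.0615, 0.0047, 0.0829]), array([-0.0003, -0.0001, -0.0042])) (array([0.0614, 0.0047, 0.1499]), array([-0.0003, -0.0001, -0.0042]))
```

Request:
play_rows:
  motion: [-1, 0.015, 0.001, 0, 0, 0, -0.004, -1, 0.04, 0.003, 0, 0, 0, -0.004, -1, 0.061, 0.005, 0, 0, 0, -0.004, -1, 0.061, 0.005, 0.03, 0, 0, -0.004, -1, 0.061, 0.005, 0.06, 0, 0, -0.004, -1, 0.061, 0.005, 0.08, 0, 0, -0.004, -1, 0.061, 0.005, 0.083, 0, 0, -0.004, -1, 0.061, 0.005, 0.083, 0, 0, -0.004, -1, 0.061, 0.005, 0.083, 0, 0, -0.004, -1, 0.061, 0.005, 0.083, 0, 0, -0.004]

```text
t: 7.25
position: [0.5983, -0.0805, 0.2015]
eef_rot: [0.001, 0.133, 0.991, -0.0]
contact_force: [-0.4, 0.3, 0.8]
width: 0.0118
```

```bash
python3 - <<'E'
from h import *
from plant import robot
grab("wrist","w6");grab("scene","s6")
a=cv2.resize(cv2.imread('pics/s6.png')[180:280,230:350],None,fx=5,fy=5,interpolation=cv2.INTER_CUBIC);cv2.imwrite('pics/s6a.png',a)
s=robot.state();print(s["position"],s["width"])
E
```

```text
[ 0.59815585 -0.08027697  0.20105603] 0.011760748629697648
```

View pics/w6.png

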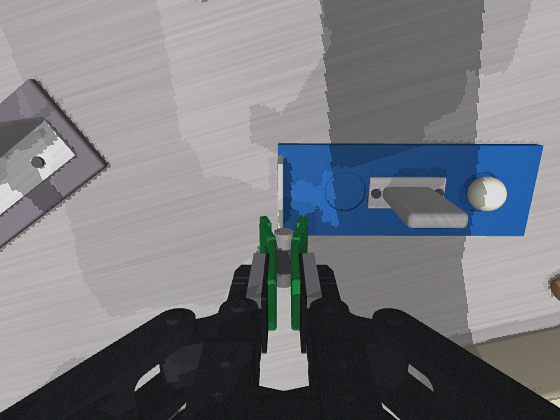

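View pics/s6a.png

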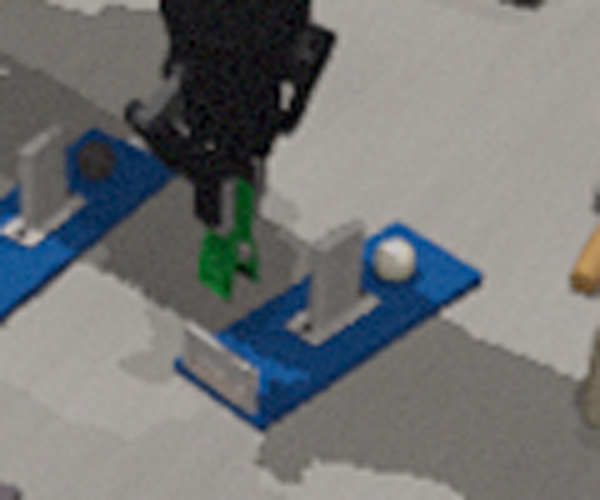

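```bash
python3 - <<'E'
from h import *
from plant import robot
f=load('w6'); s=robot.state()
cv2.imwrite('pics/w6b.png',cv2.resize(cv2.imread('pics/w6.png')[135:345,235:335],None,fx=2.8,fy=2.8,interpolation=cv2.INTER_CUBIC))
a=cv2.resize(cv2.imread('pics/w6.png')[135:235,250:320],None,fx=6,fy=6,interpolation=cv2.INTER_CUBIC);cv2.imwrite('pics/w6c.png',a)
p=(.5967,-.0814)
print([proj(f,(p[0],p[1],z)) for z in (.04,.05)])
R=Rof(s); x=R[:,0]
for e in (-.028,0,.028): print(proj(f,np.array([p[0],p[1],.04])+x*e))
print(goal(s,(p[0],p[1],.133),74.6))
E
```

```text
[array([280.63588459, 204.86210643]), array([280.52567021, 209.78905178])]
[280.79459086 243.72352478]
[280.63588459 204.86210643]
[280.4657515  163.20267594]
(array([ 0.0012, -0.0015,  0.0681]), array([0.0003, 0.0018, 0.0019]))
```

View pics/w6c.png

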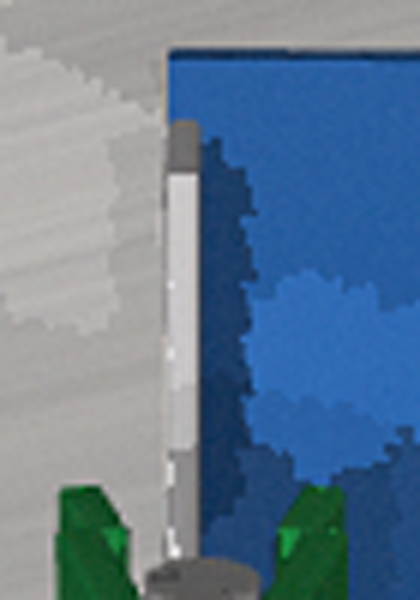

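Request:
play_rows:
  motion: [-1, 0.002, -0.001, 0.01, 0, 0, 0.002, -1, 0.003, -0.0015, 0.022, 0, 0, 0.002, -1, 0.003, -0.0015, 0.034, 0, 0, 0.002, -1, 0.003, -0.0015, 0.044, 0, 0, 0.002, -1, 0.003, -0.0015, 0.052, 0, 0, 0.002, -1, 0.003, -0.0015, 0.058, 0, 0, 0.002, -1, 0.003, -0.0015, 0.063, 0, 0, 0.002, -1, 0.003, -0.0015, 0.067, 0, 0, 0.002, -1, 0.003, -0.0015, 0.067, 0, 0, 0.002, -1, 0.003, -0.0015, 0.067, 0, 0, 0.002]

```text
t: 8.35
position: [0.5946, -0.0808, 0.1332]
eef_rot: [0.0, 0.134, 0.991, 0.0]
contact_force: [0.3, 0.8, -0.7]
width: 0.0116
```

```bash
python3 - <<'E'
from h import *
from plant import robot
grab("wrist","w7");grab("scene","s7")
a=cv2.resize(cv2.imread('pics/s7.png')[180:280,230:350],None,fx=5,fy=5,interpolation=cv2.INTER_CUBIC);cv2.imwrite('pics/s7a.png',a)
s=robot.state();print(s["position"],s["width"],s["contact_force"],s["wrist_torque"])
E
```

```text
[ 0.5944689  -0.08081308  0.13299829] 0.011380749701023148 [ 0.12816122  0.15015443 -0.18337908] [-0.01449377 -0.03154898  0.00645191]
```

View pics/w7.png

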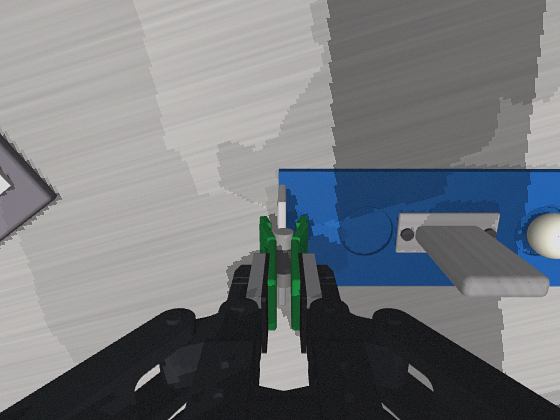

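View pics/s7a.png

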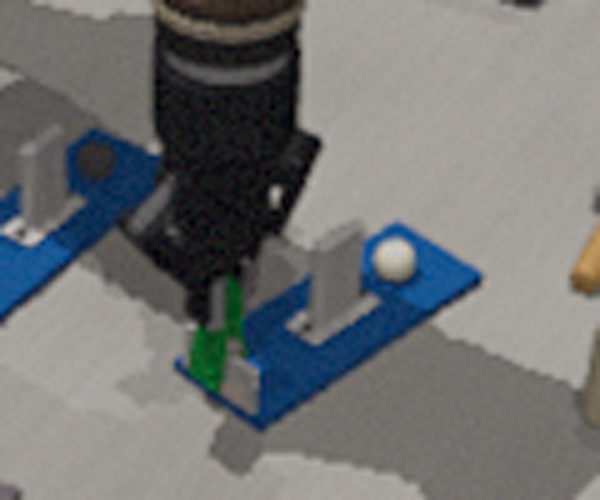

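```bash
python3 - <<'E'
from h import *
from plant import robot
f=load('w7'); s=robot.state(); R=Rof(s)
for u,v,z in((279.5,170,.008),(360,170,.008),(360,285.5,.008),(282,185,.04),(545,285,.07),(548,236,.018)):
    p=onz(f,u,v,z); print((u,v),p.round(4), 'tool rel',(R.T@(p-s["position"])).round(4))
# pivot ends in view, for clip height: ends rows 229 to 305 
print(proj(f,s["position"]+R@np.array([0,0,.079])),[proj(f,s["position"]+R@np.array([e,0,.079])) for e in(.012,-.012)])
E
```

```text
(279.5, 170) [ 0.5619 -0.0735  0.008 ] tool rel [ 0.0334 -0.0016  0.125 ]
(360, 170) [ 0.5736 -0.0315  0.008 ] tool rel [0.0333 0.042  0.125 ]
(360, 285.5) [ 0.6429 -0.0461  0.008 ] tool rel [-0.0375  0.0463  0.125 ]
(282, 185) [ 0.5621 -0.072   0.04  ] tool rel [ 0.0336 -0.0001  0.093 ]
(545, 285) [0.6239 0.0226 0.07  ] tool rel [-0.0009  0.1075  0.063 ]
(548, 236) [0.6341 0.0581 0.018 ] tool rel [-0.0013  0.1444  0.115 ]
[282.382744   265.15563075] [array([282.32244687, 240.59225524]), array([282.44045949, 288.66732286])]
```

The jaws straddle the flange with no contact force, and the centring is good: about 0 mm across the flange and 2–5 mm along it. Releasing.

Request:
play_rows:
  motion: [-0.6, 0, 0, 0, 0, 0, 0, -0.4, 0, 0, 0, 0, 0, 0, -0.2, 0, 0, 0, 0, 0, 0, 0, 0, 0, 0, 0, 0, 0, 0.3, 0, 0, 0, 0, 0, 0, 0.6, 0, 0, 0, 0, 0, 0, 0.8, 0, 0, 0, 0, 0, 0, 0.8, 0, 0, 0, 0, 0, 0, 0.8, 0, 0, 0, 0, 0, 0, 0.8, 0, 0, 0, 0, 0]

```text
schema error: expected a multiple of 7 numbers
```

```bash
python3 - <<'E'
from h import *
from plant import robot
grab("wrist","w8");grab("scene","s8")
a=cv2.resize(cv2.imread('pics/s8.png')[180:280,230:350],None,fx=5,fy=5,interpolation=cv2.INTER_CUBIC);cv2.imwrite('pics/s8a.png',a)
s=robot.state();print(s["position"],s["width"],s["contact_force"],s["wrist_torque"])
E
```

```text
[ 0.59444267 -0.08082202  0.13301212] 0.011604052449222916 [0.2682499  0.15936148 0.67896149] [-0.01417987 -0.01165563  0.05269877]
```

View pics/w8.png

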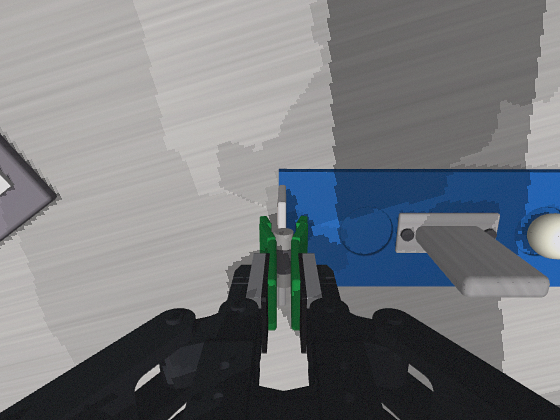

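View pics/s8a.png

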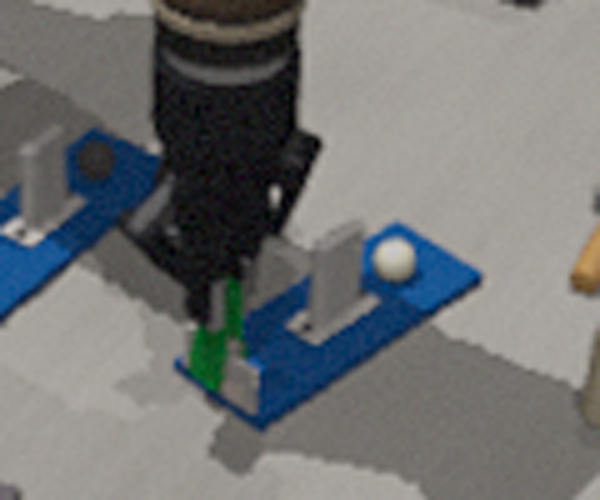

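The call was refused because I miscounted the numbers, so nothing moved and the pictures are unchanged. Sending it again.

Request:
play_rows:
  motion: [-0.6, 0, 0, 0, 0, 0, 0, -0.4, 0, 0, 0, 0, 0, 0, -0.2, 0, 0, 0, 0, 0, 0, 0, 0, 0, 0, 0, 0, 0, 0.3, 0, 0, 0, 0, 0, 0, 0.6, 0, 0, 0, 0, 0, 0, 0.8, 0, 0, 0, 0, 0, 0, 0.8, 0, 0, 0, 0, 0, 0, 0.8, 0, 0, 0, 0, 0, 0, 0.8, 0, 0, 0, 0, 0, 0]

```text
t: 9.55
position: [0.5944, -0.0808, 0.1329]
eef_rot: [0.0, 0.134, 0.991, -0.0]
contact_force: [0.2, 0.5, -0.2]
width: 0.0765
```

```bash
python3 - <<'E'
from h import *
from plant import robot
grab("wrist","w9");grab("scene","s9")
a=cv2.resize(cv2.imread('pics/s9.png')[180:280,230:350],None,fx=5,fy=5,interpolation=cv2.INTER_CUBIC);cv2.imwrite('pics/s9a.png',a)
s=robot.state();print(s["position"],s["width"],s["contact_force"],s["wrist_torque"])
E
```

```text
[ 0.59436558 -0.08083529  0.13289215] 0.07657858740858725 [-0.13686028  0.23326558 -0.282958  ] [-0.01137671  0.0345427   0.02959327]
```

View pics/w9.png

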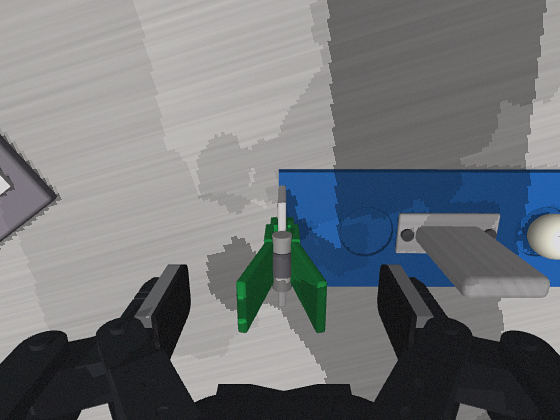

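View pics/s9a.png

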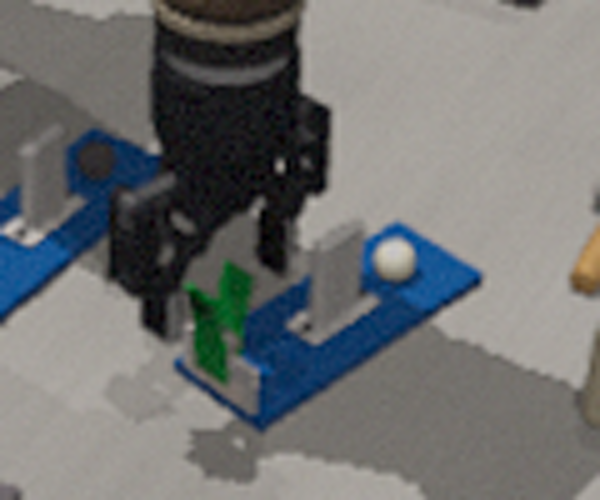

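The clip is closed upright on the flange, with its jaws either side in both views and the fingers clear of it. Next I raise, turn a quarter and hover over the handle.

```bash
python3 - <<'E'
from h import *
from plant import robot
s=robot.state();print(goal(s,(.6216,.0081,.26),-15.4))
E
```

```text
(array([-0.0026,  0.093 , -0.1271]), array([ 0.    , -0.    ,  1.5707]))
```

Request:
play_rows:
  motion: [0.8, 0, 0, -0.02, 0, 0, 0, 0.8, 0, 0, -0.06, 0, 0, 0, 0.8, 0, 0, -0.1, 0, 0, 0, 0.8, 0, 0, -0.127, 0, 0, 0, 1, -0.003, 0.01, -0.127, 0, 0, 0.15, 1, -0.003, 0.02, -0.127, 0, 0, 0.3, 1, -0.003, 0.03, -0.127, 0, 0, 0.45, 1, -0.003, 0.04, -0.127, 0, 0, 0.6, 1, -0.003, 0.05, -0.127, 0, 0, 0.75, 1, -0.003, 0.06, -0.127, 0, 0, 0.9, 1, -0.003, 0.07, -0.127, 0, 0, 1.05, 1, -0.003, 0.08, -0.127, 0, 0, 1.2, 1, -0.003, 0.09, -0.127, 0, 0, 1.35, 1, -0.003, 0.093, -0.127, 0, 0, 1.5, 1, -0.003, 0.093, -0.127, 0, 0, 1.571, 1, -0.003, 0.093, -0.127, 0, 0, 1.571, 1, -0.003, 0.093, -0.127, 0, 0, 1.571, 1, -0.003, 0.093, -0.127, 0, 0, 1.571]

```text
t: 11.45
position: [0.6219, 0.0079, 0.2599]
eef_rot: [-0.0, 0.795, 0.606, 0.0]
contact_force: [-0.6, -0.2, -0.7]
width: 0.0856
```

```bash
python3 - <<'E'
from h import *
from plant import robot
f=grab("wrist","w10"); s=robot.state(); print(s["position"],Rof(s).round(3).tolist(),s["t"])
E
```

```text
[0.6219116  0.0079121  0.25992691] [[0.265, 0.964, 0.0], [0.964, -0.265, -0.0], [-0.0, 0.0, -1.0]] 11.5
```

View pics/w10.png

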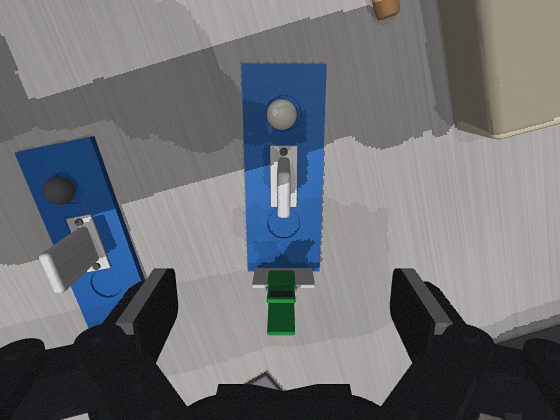

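The wrist view shows the carrier square to the tool: handle at (284,187), ball centred in its pocket at (282,114), clip on the flange at (282,305).

```bash
python3 - <<'E'
from h import *
from plant import robot
f=load('w10'); s=robot.state(); R=Rof(s)
for u,v,z in((242.5,64,.008),(326,64,.008),(320.5,270,.008),(247.5,270,.008),(284,213,.07),(282,114,.018),(281,284,.03)):
    p=onz(f,u,v,z); print((u,v),p.round(4),'tool rel',(R.T@(p-s["position"])).round(4))
print([proj(f,s["position"]+R@np.array([e,0,.19])) for e in(.018,-.018)])
E
```

```text
(242.5, 64) [0.6141 0.1076 0.008 ] tool rel [ 0.0941 -0.0339  0.2519]
(326, 64) [0.6802 0.0894 0.008 ] tool rel [0.0941 0.0346 0.2519]
(320.5, 270) [ 0.6312 -0.0924  0.008 ] tool rel [-0.0943  0.0356  0.2519]
(247.5, 270) [ 0.5627 -0.0735  0.008 ] tool rel [-0.0942 -0.0356  0.2519]
(284, 213) [ 0.6183 -0.0052  0.07  ] tool rel [-0.0136 -0.      0.1899]
(282, 114) [0.6349 0.0612 0.018 ] tool rel [ 0.0548 -0.0016  0.2419]
(281, 284) [ 0.5936 -0.0848  0.03  ] tool rel [-0.0969 -0.0028  0.2299]
[array([283.99396355, 171.67472492]), array([284.01909386, 218.48818907])]
```

Request:
play_rows:
  motion: [1, 0, 0, 0.03, 0, 0, 0, 1, 0, 0, 0.07, 0, 0, 0, 1, 0, 0, 0.105, 0, 0, 0, 1, 0, 0, 0.13, 0, 0, 0, 1, 0, 0, 0.148, 0, 0, 0, 1, 0, 0, 0.156, 0, 0, 0, 1, 0, 0, 0.156, 0, 0, 0, 0.5, 0, 0, 0.156, 0, 0, 0, 0, 0, 0, 0.156, 0, 0, 0, -0.3, 0, 0, 0.156, 0, 0, 0, -0.5, 0, 0, 0.156, 0, 0, 0, -1, 0, 0, 0.156, 0, 0, 0, -1, 0, 0, 0.156, 0, 0, 0, -1, 0, 0, 0.156, 0, 0, 0, -1, 0, 0, 0.156, 0, 0, 0, -1, 0, 0, 0.156, 0, 0, 0, -1, 0, 0, 0.156, 0, 0, 0]

```text
t: 13.2
position: [0.622, 0.0081, 0.1043]
eef_rot: [0.0, 0.796, 0.606, 0.0]
contact_force: [-1.7, 0.6, 5.3]
width: 0.0092
```

```bash
python3 - <<'E'
from h import *
from plant import robot
f=grab("wrist","w11");grab("scene","s11")
a=cv2.resize(cv2.imread('pics/s11.png')[170:280,230:350],None,fx=5,fy=5,interpolation=cv2.INTER_CUBIC);cv2.imwrite('pics/s11a.png',a)
s=robot.state(); print(s["position"],s["width"],s["contact_force"],s["t"])
E
```

```text
[0.6220239  0.00806666 0.10429948] 0.0092460960737638 [-1.70746652  0.07245119  5.39121995] 13.3
```

View pics/w11.png

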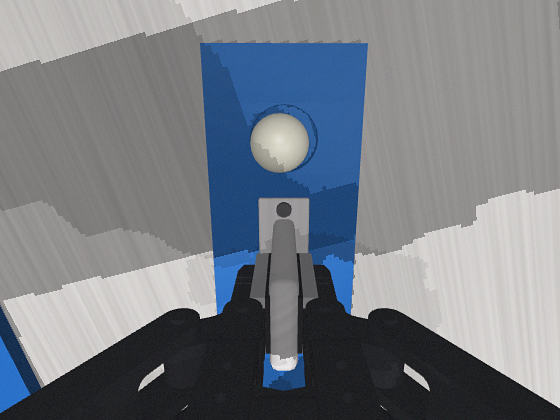

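View pics/s11a.png

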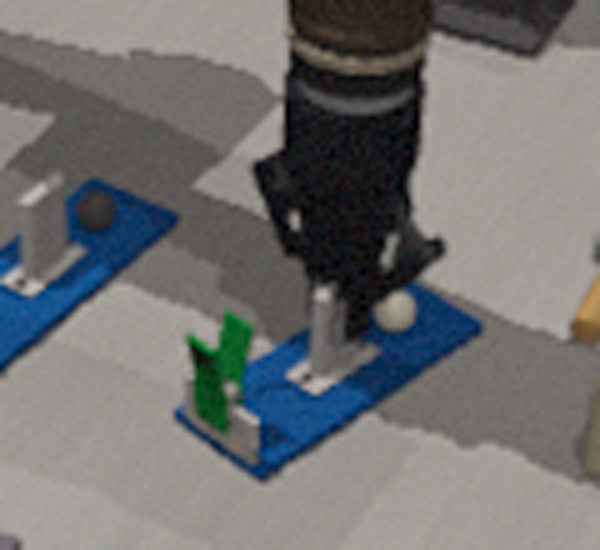

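The handle is gripped at 9 mm opening, the ball is in its pocket at (280,142) and the clip is upright. I'll lift gently.

Request:
play_rows:
  motion: [-1, 0, 0, -0.001, 0, 0, 0, -1, 0, 0, -0.003, 0, 0, 0, -1, 0, 0, -0.007, 0, 0, 0, -1, 0, 0, -0.012, 0, 0, 0, -1, 0, 0, -0.019, 0, 0, 0, -1, 0, 0, -0.028, 0, 0, 0, -1, 0, 0, -0.038, 0, 0, 0, -1, 0, 0, -0.049, 0, 0, 0, -1, 0, 0, -0.06, 0, 0, 0, -1, 0, 0, -0.071, 0, 0, 0, -1, 0, 0, -0.082, 0, 0, 0, -1, 0, 0, -0.093, 0, 0, 0, -1, 0, 0, -0.103, 0, 0, 0, -1, 0, 0, -0.112, 0, 0, 0, -1, 0, 0, -0.12, 0, 0, 0, -1, 0, 0, -0.127, 0, 0, 0, -1, 0, 0, -0.132, 0, 0, 0, -1, 0, 0, -0.135, 0, 0, 0, -1, 0, 0, -0.137, 0, 0, 0, -1, 0, 0, -0.137, 0, 0, 0]

```text
t: 15.3
position: [0.622, 0.008, 0.2409]
eef_rot: [0.0, 0.796, 0.606, -0.0]
contact_force: [-0.9, 0.4, -4.8]
width: 0.0094
```

```bash
python3 - <<'E'
from h import *
from plant import robot
f=grab("wrist","w12");grab("scene","s12")
s=robot.state(); print(s["position"],s["width"],s["contact_force"],s["t"])
d,r=goal(s,(.495,.251,.241),4.0); print(d,r)
for k in range(1,19):
    t=k/18; q=t**3*(10-15*t+6*t*t); print(k,(q*d).round(3),(q*r).round(3))
E
```

```text
[0.62186105 0.00804217 0.24057726] 0.009156053584617385 [-0.42956168 -0.82405299 -3.9816304 ] 15.4
[ 0.2005 -0.1869 -0.0004] [-0.0005  0.     -0.3388]
1 [ 0. -0. -0.] [-0.     0.    -0.001]
2 [ 0.002 -0.002 -0.   ] [-0.     0.    -0.004]
3 [ 0.007 -0.007 -0.   ] [-0.     0.    -0.012]
4 [ 0.015 -0.014 -0.   ] [-0.     0.    -0.026]
5 [ 0.027 -0.025 -0.   ] [-0.     0.    -0.046]
6 [ 0.042 -0.039 -0.   ] [-0.     0.    -0.071]
7 [ 0.06  -0.056 -0.   ] [-0.     0.    -0.101]
8 [ 0.08  -0.074 -0.   ] [-0.     0.    -0.134]
9 [ 0.1   -0.093 -0.   ] [-0.     0.    -0.169]
10 [ 0.121 -0.113 -0.   ] [-0.     0.    -0.204]
11 [ 0.141 -0.131 -0.   ] [-0.     0.    -0.238]
12 [ 0.158 -0.148 -0.   ] [-0.     0.    -0.268]
13 [ 0.173 -0.162 -0.   ] [-0.     0.    -0.293]
14 [ 0.185 -0.173 -0.   ] [-0.     0.    -0.313]
15 [ 0.193 -0.18  -0.   ] [-0.     0.    -0.327]
16 [ 0.198 -0.185 -0.   ] [-0.     0.    -0.335]
17 [ 0.2   -0.187 -0.   ] [-0.     0.    -0.338]
18 [ 0.2   -0.187 -0.   ] [-0.     0.    -0.339]
```

View pics/w12.png

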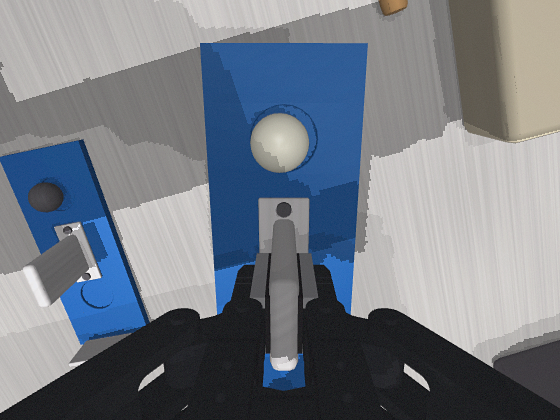

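View pics/s12.png

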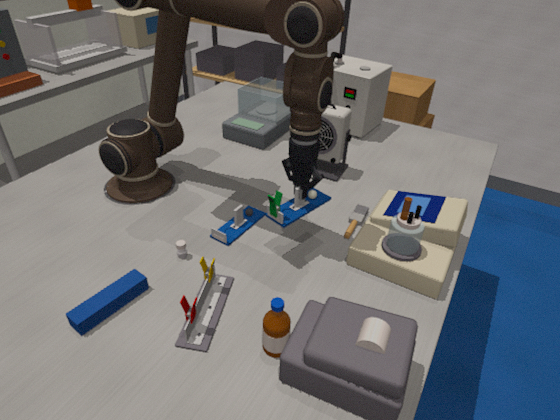

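The carrier is held level at (300,205), with the ball in its pocket and the clip on. Now I move to the ioniser with a smooth profile.

Request:
play_rows:
  motion: [-1, 0.001, -0.001, 0, 0, 0, -0.001, -1, 0.002, -0.002, 0, 0, 0, -0.004, -1, 0.007, -0.007, 0, 0, 0, -0.012, -1, 0.015, -0.014, 0, 0, 0, -0.026, -1, 0.027, -0.025, 0, 0, 0, -0.046, -1, 0.042, -0.039, 0, 0, 0, -0.071, -1, 0.06, -0.056, 0, 0, 0, -0.101, -1, 0.08, -0.074, 0, 0, 0, -0.134, -1, 0.1, -0.093, 0, 0, 0, -0.169, -1, 0.121, -0.113, 0, 0, 0, -0.204, -1, 0.141, -0.131, 0, 0, 0, -0.238, -1, 0.158, -0.148, 0, 0, 0, -0.268, -1, 0.173, -0.162, 0, 0, 0, -0.293, -1, 0.185, -0.173, 0, 0, 0, -0.313, -1, 0.193, -0.18, 0, 0, 0, -0.327, -1, 0.198, -0.185, 0, 0, 0, -0.335, -1, 0.2, -0.187, 0, 0, 0, -0.338, -1, 0.2, -0.187, 0, 0, 0, -0.339, -1, 0.2, -0.187, 0, 0, 0, -0.339, -1, 0.2, -0.187, 0, 0, 0, -0.339]

```text
t: 17.4
position: [0.4951, 0.25, 0.2409]
eef_rot: [0.0, 0.682, 0.731, -0.0]
contact_force: [0.4, 1.0, -4.1]
width: 0.0093
```

```bash
python3 - <<'E'
from h import *
from plant import robot
for n in("wrist","scene","top"): grab(n,n[0]+"13")
s=robot.state(); print(s["position"],Rof(s).round(3).tolist(),s["width"],s["contact_force"],s["t"])
a=cv2.resize(cv2.imread('pics/s13.png')[70:230,200:360],None,fx=3.7,fy=3.7,interpolation=cv2.INTER_CUBIC);cv2.imwrite('pics/s13a.png',a)
E
```

```text
[0.49504956 0.2501691  0.24087934] [[-0.069, 0.998, -0.0], [0.998, 0.069, -0.0], [-0.0, -0.0, -1.0]] 0.00958058122227364 [-0.01558665 -0.55111227 -4.54256625] 17.55
```

View pics/w13.png

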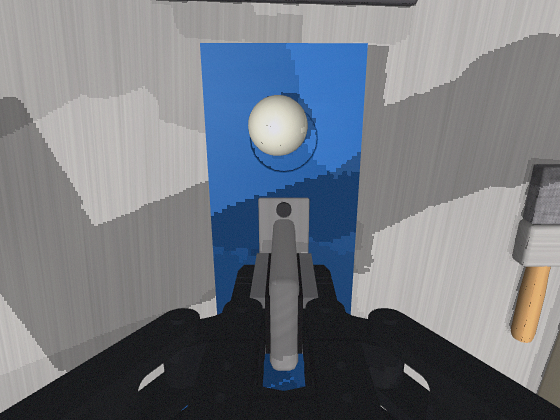

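View pics/s13a.png

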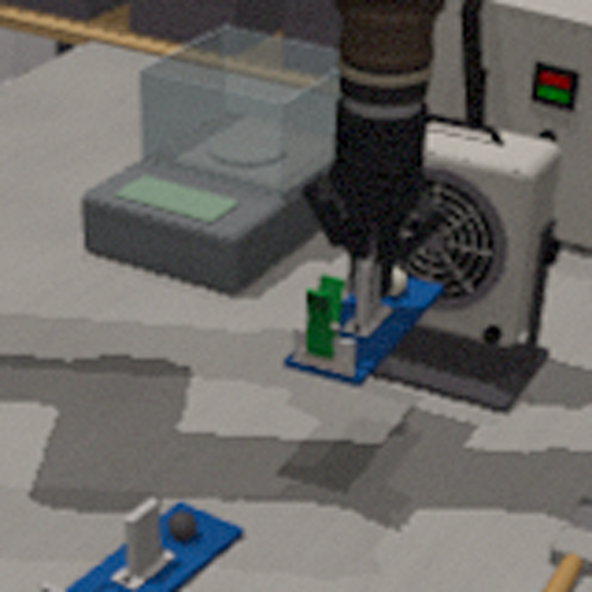

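View pics/t13.png

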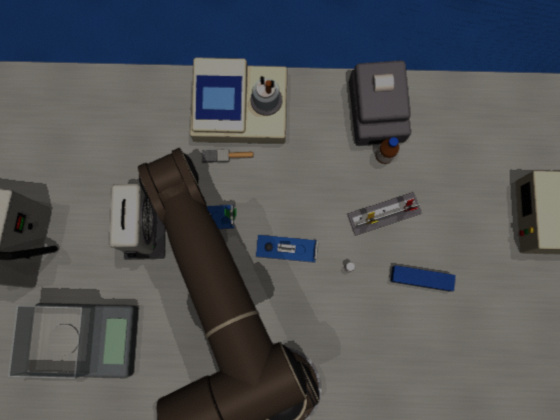

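The ball is still in its pocket at (278,125), towards one side, with the clip on and the carrier in front of the grille. Checking the numbers.

```bash
python3 - <<'E'
from h import *
from plant import robot
import time
f=load('w13'); s=robot.state(); R=Rof(s)
b=onz(f,278,125,.155); print('ball',b,'rel tool',(R.T@(b-s["position"])).round(4))
p=onz(f,283.7,138,.137+.008); print('pocket',(R.T@(p-s["position"])).round(4))
g=np.array([.484,.406,.153]); X=np.array([-.07,.9976,0]);Y=np.array([-.9976,-.07,0]); d=b-g; print('grille frame',d@X,d@Y,d[2])
for u,v in((201,44),(367.5,44)): print('plate corner',(R.T@(onz(f,u,v,.145)-s["position"])).round(4))
f2=grab("wrist","w14")
m=cv2.absdiff(f2["img"],f["img"]); print('diff ball region',m[90:175,240:325].mean(), s["qvel"].round(3))
E
```

```text
ball [0.48852873 0.31158114 0.155     ] rel tool [ 0.0617 -0.0023  0.0859]
pocket [0.055  0.0001 0.0959]
grille frame -0.09450926146268848 0.00209146054365237 0.0020000000000000018
plate corner [ 0.0939 -0.0343  0.0959]
plate corner [0.0938 0.0351 0.0959]
diff ball region 2.303852364475202 [ 0.001 -0.002 -0.     0.    -0.     0.003]
```

View pics/w14.png

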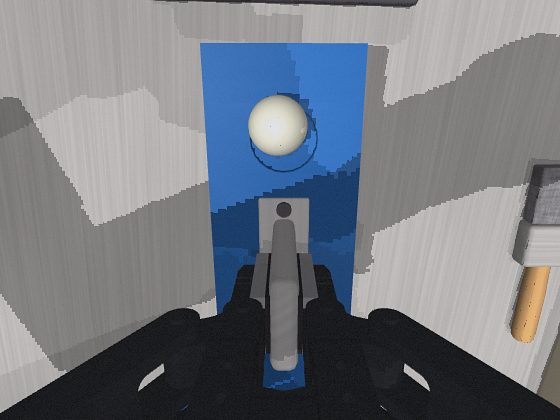

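The ball is about 95 mm in front of the grille, 2 mm off sideways and 2 mm in height, and resting about 7 mm off the pocket's middle (limit 12). I'll let it settle, then hand in.

Request:
play_rows:
  motion: [-1, 0, 0, 0, 0, 0, 0, -1, 0, 0, 0, 0, 0, 0, -1, 0, 0, 0, 0, 0, 0, -1, 0, 0, 0, 0, 0, 0, -1, 0, 0, 0, 0, 0, 0, -1, 0, 0, 0, 0, 0, 0, -1, 0, 0, 0, 0, 0, 0]

```text
t: 18.3
position: [0.4948, 0.2505, 0.2409]
eef_rot: [-0.0, 0.682, 0.731, -0.0]
contact_force: [0.6, 0.8, -4.7]
width: 0.0096
```

```bash
python3 - <<'E'
from h import *
from plant import robot
f0=load('w14');f=grab("wrist","w15")
b=lambda f:[x for x in blobs(mask(f,(0,0,140),(180,70,255))[85:185,235:330].copy(),300)[0]]
print(b(f0)[:2],b(f)[:2])
s=robot.state();print(s["position"],s["width"],s["t"])
print(robot.close_job())
E
```

```text
[(1, [13, 11, 58, 59, 2666], [41.3, 40.1])] [(1, [13, 11, 58, 59, 2658], [41.3, 40.1])]
[0.49481033 0.25056633 0.24088961] 0.009436434708335597 18.35
the job is handed in; nothing more can be done
None
```

The job is handed in at t ≈ 18.4 s, with the arm still holding the white ball's carrier in front of the grille. There is no verdict from the interface.

**What I did:** I squeezed the green clip off the strip and let it close upright on the white-ball carrier's flange while the carrier stood on the bench. By the gripper's position it sits about 14 mm above the flange's top edge. I then gripped the carrier by its handle, lifted it gently and moved it to the ioniser, ball end first.

**Last checks:**
- **Ball position:** it is about 95 mm in front of the grille, about 2 mm off its middle sideways and in height.
- **Ball in pocket:** it rests to one side, about 7 mm from the middle against a limit of 12 mm. It did not move over the last 0.8 s.
- **Hold:** the tool is vertical, the carrier is square in the gripper and the arm is still.
- **Clip and surroundings:** the camera views show the clip still on the flange and the other carrier and clips where they were. I saw no change in the other things on the bench, though I did not measure them again.

**What went wrong or disagreed:**
- One move call was refused because I miscounted its numbers. Nothing moved, and I sent it again.
- Just before the clip went on, one wrist view disagreed by about 5 mm, along the flange, with my earlier estimate. That is well inside the 20 mm limit there.

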